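Close a split bearing housing over its bush and hold it shut

ROBOT

A 6-joint arm with a two-finger parallel gripper is mounted at the origin on the work surface. World frame = base frame: x ahead of the robot, y to its left, z up, the work surface at z = 0. Lengths are in m, angles in rad, forces in N, time in s.
With the tool pointing down it reaches from about 0.3 to 0.875 m from the base axis. Payload 6.4 kg.
Tool frame: the origin (TCP) lies midway between the tips of the shut fingers; the grasp point (between the pads) lies 19 mm behind it (ctrl.pinch_z is the distance from the TCP to the grasp point, in m); z points along the fingers, y is the line along which they close (so a half turn about z gives the same grasp; the last joint's range is limited). The gripper opens to 85 mm and grips with 20 to 120 N. Pads are 22 mm wide; open, the fingers measure 114 mm over their backs; the gripper's body (76 mm by 85 mm) begins 54 mm behind the grasp point. The pads swing forward as they close: fully open they stand 13 mm farther back than shut.
Start: joints at [0.998, 0.181, 1.607, -0, 1.354, -0.206], TCP at [0.206, 0.537, 0.192] pointing down, gripper open.
Joint ranges: [-2.99, 2.99], [-0.89, 2.07], [0.3, 2.58], [-1.14, 4.28], [0, 2.63], [-3.12, 3.12]. Speed limits (rad/s): [2.57, 2.57, 3.01, 3.14, 3.14, 3.14].

INTERFACE

Orientations are given as a unit quaternion [w, x, y, z].
In Python, from bench import ctrl gives the robot as it stands.
- The arm moves only by the tool apply_moves, never from a script. Its argument "moves" is a list of rows, each an object with "jaw": the opening, from 0 (shut) to 1 (fully open); "offset": the shift along the tool's x, y, z in mm, a list of three; "rot": the turn, a rotation vector about the tool's x, y, z in degrees, a list of three. In form: [{"jaw": jaw, "offset": [dx, dy, dz], "rot": [ax, ay, az]}, ...]. A call has exactly 5 rows; each row shifts and turns the commanded pose from where the row before left it, along the tool's axes as they then stand; what a row does not reach is not made up. A row lasts 1/8 s, in which the tool goes at most 62.5 mm and 10.7 degrees, less where a joint would pass 70% of its speed; a pose out of reach is approached as far as the arm can. A call is refused whole if a number of a shift passes 62.5 or a number of a turn 10.7, either way. A call with a gripper value outside its range is refused whole. The fingers move at their own pace and stop on an object; the grip force is fixed at half the most. Time passes only in rows, so rows that do not move let the fingers close, or fill a call up. It gives the time, the measured TCP pose, the force, the opening and the grip force at its end, in the units of the state.
- ctrl.get_obs(): the state, without advancing time (a new reading comes with each control period).
- ctrl.camera(name): name is "scene" or "side" or "wrist"; returns (picture, depth): 420x560x3 uint8, red, green, blue; 420x560 float32, m along the optical axis (not along the pixel's ray), 0 where there is no reading.
- ctrl.camera_params(name): a dict with "K" (3x3 intrinsics, pixels), "dist" ([k1, k2, p1, p2, k3] as OpenCV has them; the pictures are not rectified), "cam_to_world" (4x4, takes a point from camera to world coordinates); the wrist camera has in their place "mount" (4x4, takes a point from camera to tool coordinates, whose origin is the TCP and whose axes are the flange's). Camera axes: x right, y down, z forward; pixel columns grow to the right and rows downward; lengths in m; the calibration is good to about 2 mm. A picture is of the moment at which its call begins: read the wrist's pose just before it. camera_params takes no time and is no camera call.
- ctrl.hand_in(): hands the job in; it is judged then, once.
Trained networks look in the newest picture that a camera, given by its name, has taken for a name from the list of things; names that differ only in an ending like _2 or _b are one class to them, and where a whole thing is asked for, a point or a joint stands for the part that bears it (a point fixed in the world has none). Each returns a list of dicts, best first, with "score" (0 to 1); they miss things now and then, are a little off and sometimes report something else, mostly with a low value. They report only what shows in the picture. A call takes as long as a camera call. They do not tell look-alikes from the thing itself.
- ctrl.outline_of(camera, target): "region" (420x560 bool, what is visible of it) and "position" ([column, row] in pixels, amid what is visible of it).
The state is a dict: "time_s": time; "q": joint angles; "dq": joint speeds; "joint_efforts": joint torques, N m; "eef_pos": TCP position; "eef_rot": TCP orientation; "wrist_force": force on the tool from outside, world axes, zero at the start; "torque": the same for the moment, N m; "opening": opening from 0.0 (shut) to 1.0 (fully open); "grasp_force": force on a finger pad.
Only numpy, scipy, OpenCV 4.12 (cv2) and the standard library are available. Lean on these libraries where they do the work, as an engineer would, in place of code of your own. Each camera call takes 0.05 s, during which the arm holds its last target. There are 200 camera calls.

TASK

Lay the flanged bush in the bore of the lower housing half that is bolted to the bench, its two flanges straddling the housing, and let go of it; then fit the housing cap over the two dowels until the halves meet flush, either way round. Finish with the gripper still on the cap, pressing the halves together with a steady push of about 15 N, as if for a colleague to put the screws in, and leave the other things on the bench undisturbed.

Things in the scene. Friction and masses are not known exactly. Their poses are not given: they have to be found in the camera images.
- lower_half: Lower half of the split housing, bare aluminium, bolted down: block 36 (x) x 132 (y) x 50 mm high on a foot plate 60 x 184 x 10 mm. Half-round bore of radius 21.5 mm open along the top, axis along x. On the top face two upright steel dowels at y = +50 and -50 mm: diameter 10, 24 mm tall, the last 9 mm tapering to 5 mm. Origin: centre of the underside, on the bench.
- seat (a point): Point on the lower half: centre of the bore, in the flat top face (the split plane), 50 mm above the bench; axes as the lower half's. The bush's centre comes to rest within about 1.5 mm below it, the cap's origin on it.
- bush: Turned steel bush, 0.33 kg, axis (its x) level in the vee block. Journal 40 mm diameter x 42 mm between end flanges 52 mm diameter x 5 mm; overall length 52 mm. Origin: its centre, 42 mm above the bench at the start. Can be gripped over its flat ends, which stand 8 mm past the lower half's block on each side once in the bore (3 mm play each way).
- vee_block: Dark steel vee block, fixed to the bench, that carries the bush: 34 (x) x 64 (y) x 32 (z) mm, the vee along x. Origin: centre of its underside.
- cap: Cap (upper half), aluminium, 0.3 kg, split face down on the bench. Arch along x, 36 mm deep, bore radius 21.5, outer radius 32 mm; ears 36 x 36 x 20 mm, overall 136 mm along y; through holes of 12.5 mm at y = +50 and -50 mm, chamfered 2 mm below. Square lug 24 x 24 mm (sides along x, y) on top, up to 70 mm above the split face. Origin: centre of the split face. Fits either way round.
- ring0: Bystander: turned steel ring shaped like a low cone, 72 mm in diameter, 26 mm high, lying on the bench. Origin: centre of its underside.
- ring1: Bystander: turned steel ring shaped like a low cone, 72 mm in diameter, 26 mm high, lying on the bench. Origin: centre of its underside.
- ring2: Bystander: turned steel ring shaped like a low cone, 72 mm in diameter, 26 mm high, lying on the bench. Origin: centre of its underside.
- ring3: Bystander: turned steel ring shaped like a low cone, 72 mm in diameter, 26 mm high, lying on the bench. Origin: centre of its underside.
- micrometer: Bystander: micrometer lying flat, bow about 100 mm wide, barrel to +x, 16 mm high. Origin: middle of the bow's mouth, on the bench.
- scriber: Bystander: square scriber lying along its x, 140 mm long, 10 mm thick. Origin: centre of its shaft's underside.
- parallel_bar: Bystander: ground steel bar 120 (x) x 12 x 16 mm. Origin: centre of its underside.
Things that resemble listed ones, but are neither listed nor needed, are in the scene too. Leave any pink or purple look-alike of the cap alone. Leave any brown or yellow look-alike of the lower_half alone.

How it is judged:
On the way, in this order (a step that is already met when the one before it is completed fails the run):
1. the bush lies in the bore of the lower half, let go, before the cap is on (distance between bush and seat below 0.006 m and angle between the x axis of bush and the x axis of lower_half, either way round below 0.1 rad and contact force between the fingers and bush below 0.3 N and linear speed of bush below 0.03 m/s and distance between cap and seat above 0.05 m), for 0.2 s.
2. the cap is down on both dowels, flush with the lower half (horizontal distance between cap and seat below 0.003 m and z of cap in the frame of seat between -0.002 and 0.0015 m and angle between the x axis of cap and the x axis of lower_half, either way round below 0.06 rad and angle between cap's own z axis and vertical below 0.03 rad), for 0.2 s.
At the end, for the whole second after the job is handed in: Bush in the bore (within 6 mm of the seat, 0.1 rad); cap on the dowels, centred within 3 mm, in line within 0.06 rad, split faces within 1.5 mm; fingers still bear on the cap and the halves are pressed together with 8 to 40 N; no bystander moved 30 mm or more (all of step 2 and distance between bush and seat below 0.006 m and angle between the x axis of bush and the x axis of lower_half, either way round below 0.1 rad and contact force between cap and lower_half between 8 and 40 N and contact force between the fingers and cap above 3 N and linear speed of cap below 0.02 m/s and distance of each of ring0, ring1, ring2, ring3, micrometer, scriber, parallel_bar from where it was at the start of the episode below 0.03 m); the arm keeps its last pose, push and grip.
It fails at once if a bystander was moved by 30 mm or more (distance of any of ring0, ring1, ring2, ring3, micrometer, scriber, parallel_bar from where it was at the start of the episode above 0.03 m).
It also fails if it takes over 56 s, if anything falls off the work surface, if the arm or the gripper's body presses on something with over 40 N, if the wrist force passes 120 N, or if a joint passes its speed limit or range.

## Working session

There is one attempt and no reset: what is moved stays moved. The work goes in short steps, Python scripts to look and compute and a tool call to move; the robot and the scene stay as the last step left them, time stands still between calls to the robot, and variables do not carry over. Pictures are saved under pics/ and viewed, at most 10 in all, crops included, and the job is handed in when it is done.

Besides the shell and the picture viewer there is one more tool, called after ">>>" as name(argument=value, ...), one argument or row to a line, values as JSON. apply_moves: Moves the arm, as the interface text tells. Its arguments: {"type":"object","properties":{"moves":{"type":"array"}},"required":["moves"]}

```bash
ls; mkdir -p pics; cat > h.py <<'E'
import numpy as np, cv2
from bench import ctrl
from scipy.spatial.transform import Rotation as R
def tool():
    o=ctrl.get_obs(); T=np.eye(4); q=np.array(o["eef_rot"]); T[:3,:3]=R.from_quat(q[[1,2,3,0]]).as_matrix(); T[:3,3]=o["eef_pos"]; return T
def shot(name):
    T=tool(); im,d=ctrl.camera(name); p=ctrl.camera_params(name)
    C=T@np.array(p["mount"]) if name=="wrist" else np.array(p["cam_to_world"])
    return im,d,np.array(p["K"]),np.array(p["dist"]),C
def cloud(s):
    im,d,K,D,C=s; h,w=d.shape
    u,v=np.meshgrid(np.arange(w),np.arange(h))
    n=cv2.undistortPoints(np.stack([u,v],-1).reshape(-1,1,2).astype(float),K,D).reshape(h,w,2)
    P=np.dstack([n*d[...,None],d])
    W=P@C[:3,:3].T+C[:3,3]; W[d==0]=np.nan; return W
def save(im,n): cv2.imwrite(f"pics/{n}.png",im[...,::-1])
E
python3 - <<'E'
from h import *
ims=[]
for c in ["scene","side"]:
    s=shot(c); W=cloud(s); ims.append(s[0]); np.savez(f"{c}.npz",W=W,im=s[0])
    for n in ["lower_half","bush","vee_block","cap","ring0","micrometer","scriber","parallel_bar"]:
        for r in ctrl.outline_of(c,n)[:6]:
            m=r["region"]; P=W[m]; P=P[~np.isnan(P[:,0])]
            print(c,n,round(r["score"],2),np.round(r["position"]),m.sum(),np.round(np.median(P,0),3) if len(P) else None, np.round(s[0][m].mean(0)))
save(ims[0],"scene0"); save(ims[1],"side0")
print(ctrl.get_obs()["time_s"])
E
```

```text
pics
scene lower_half 0.92 [193. 297.] 2007 [ 0.863 -0.071  0.03 ] [170. 162.  30.]
scene lower_half 0.72 [398. 198.] 1572 [0.334 0.123 0.026] [85. 54. 33.]
scene lower_half 0.57 [335. 229.] 1789 [0.514 0.045 0.026] [137. 144. 144.]
scene bush 0.65 [428. 261.] 652 [0.483 0.281 0.055] [97. 96. 92.]
scene vee_block 0.54 [434. 280.] 204 [0.489 0.302 0.023] [56. 59. 59.]
scene cap 0.75 [238. 158.] 736 [ 0.455 -0.314  0.021] [134. 139. 137.]
scene cap 0.61 [276. 132.] 677 [ 0.31  -0.297  0.021] [85. 45. 97.]
scene cap 0.55 [206. 127.] 554 [ 0.407 -0.474  0.022] [154.  93. 105.]
scene ring0 0.93 [211. 224.] 512 [ 0.677 -0.202  0.014] [106. 104. 100.]
scene ring0 0.93 [289. 291.] 720 [0.713 0.064 0.014] [106. 105. 102.]
scene ring0 0.88 [388. 349.] 906 [0.705 0.307 0.014] [105. 104. 101.]
scene ring0 0.78 [348. 308.] 763 [0.678 0.195 0.013] [105. 104. 101.]
scene ring0 0.64 [275. 196.] 272 [ 0.492 -0.148  0.014] [109. 110. 109.]
scene micrometer 0.69 [169. 218.] 483 [ 0.716 -0.306  0.01 ] [132. 137. 138.]
scene scriber 0.54 [366. 262.] 194 [0.532 0.149 0.01 ] [70. 75. 78.]
scene parallel_ba
[... 593 characters left out ...]
389. 168.] 595 [ 0.305 -0.29   0.021] [ 85.  40. 101.]
side cap 0.24 [246. 179.] 406 [ 0.664 -0.196  0.014] [103. 102. 100.]
side ring0 0.87 [249. 179.] 401 [ 0.664 -0.196  0.013] [104. 103. 101.]
side ring0 0.75 [175. 347.] 942 [0.692 0.313 0.015] [103. 103. 102.]
side ring0 0.67 [205. 302.] 766 [0.665 0.201 0.016] [104. 103. 102.]
side ring0 0.6 [208. 252.] 623 [0.701 0.071 0.014] [103. 102. 101.]
side ring0 0.25 [298. 259.] 1732 [0.498 0.066 0.027] [150. 160. 166.]
side micrometer 0.64 [241. 152.] 401 [ 0.715 -0.31   0.01 ] [131. 137. 141.]
side scriber 0.82 [276. 296.] 350 [0.527 0.15  0.01 ] [67. 72. 76.]
side parallel_bar 0.89 [313. 204.] 351 [ 0.486 -0.146  0.013] [108. 109. 109.]
0.9
```

```bash
python3 - <<'E'
from h import *
a=np.load("scene.npz"); im=a["im"]
save(cv2.resize(im,(800,600),interpolation=cv2.INTER_CUBIC),"scene_big")
for c in ["scene","side"]:
    W=np.load(c+".npz")["W"].reshape(-1,3)
    def f(cx,cy,r,z0,z1):
        P=W[(np.hypot(W[:,0]-cx,W[:,1]-cy)<r)&(W[:,2]>z0)&(W[:,2]<z1)]
        if len(P)<5: return len(P)
        (x,y),(w,h),an=cv2.minAreaRect((P[:,:2]*1000).astype(np.float32)); 
        return len(P),np.round([x,y,w,h,an],1),np.round(P.mean(0),3),P[:,2].max().round(3)
    print(c,"lower top",f(.51,.05,.1,.044,.054)); print("dowels",f(.51,.05,.1,.058,.08)); print("foot",f(.51,.05,.13,.006,.014))
    print("cap lug",f(.45,-.31,.08,.055,.08)); print("cap ears",f(.45,-.31,.09,.015,.024))
    print("bush",f(.485,.29,.06,.05,.08)); print("vee",f(.485,.29,.06,.02,.035))
    P=W[(np.hypot(W[:,0]-.51,W[:,1]-.055)<.1)&(W[:,2]>.057)&(W[:,2]<.08)]; print(np.round(P[::2],3)[:30])
p=ctrl.camera_params("wrist"); print(np.round(p["mount"],3),np.round(p["K"]))
E
```

```text
scene lower top (448, array([499.9,  36. , 134.2,  40.8,  85.7]), array([0.503, 0.038, 0.049]), np.float64(0.054))
dowels (45, array([501. ,  36.5, 108.4,   9.5,  85.4]), array([0.502, 0.038, 0.067]), np.float64(0.077))
foot (789, array([533.6,  48.7, 125.2, 223.2,   3.5]), array([0.518, 0.074, 0.01 ]), np.float64(0.014))
cap lug (97, array([ 448.1, -324.5,   26.1,   31. ,    1.4]), array([ 0.451, -0.322,  0.067]), np.float64(0.074))
cap ears (311, array([ 448. , -323.5,   42.5,  138.1,    5.8]), array([ 0.45 , -0.317,  0.02 ]), np.float64(0.024))
bush (397, array([474.3, 280.2,  48.5,  54.7,  69.3]), array([0.475, 0.282, 0.059]), np.float64(0.07))
vee (190, array([477.4, 278.8,  65.4,  49.4,  75.2]), array([0.486, 0.29 , 0.029]), np.float64(0.035))
[[ 0.497 -0.017  0.073]
 [ 0.497 -0.011  0.077]
 [ 0.499 -0.013  0.074]
 [ 0.498 -0.015  0.068]
 [ 0.497 -0.011  0.07 ]
 [ 0.499 -0.015  0.066]
 [ 0.496 -0.011  0.066]
 [ 0.5   -0.017  0.062]
 [ 0.499 -0.012  0.065]
 [ 0.502 -0.016  0.061]
 [ 0.501 -0.011  0.063]
 [ 0.501  0.083  0.07 ]
 [ 0.506  0.083  0.07 ]
 [ 0.504  0.087  0.071]
 [ 0
[... 1124 characters left out ...]
 -0.007  0.071]
 [ 0.492 -0.015  0.064]
 [ 0.498 -0.009  0.065]
 [ 0.493 -0.007  0.068]
 [ 0.5   -0.01   0.061]
 [ 0.495 -0.007  0.065]
 [ 0.498 -0.01   0.058]
 [ 0.493 -0.007  0.061]
 [ 0.504  0.085  0.074]
 [ 0.503  0.088  0.075]
 [ 0.508  0.089  0.071]
 [ 0.503  0.09   0.073]
 [ 0.507  0.09   0.069]
 [ 0.503  0.089  0.068]
 [ 0.508  0.088  0.063]
 [ 0.503  0.09   0.066]
 [ 0.507  0.09   0.061]
 [ 0.503  0.092  0.065]
 [ 0.507  0.09   0.058]
 [ 0.503  0.09   0.06 ]
 [ 0.505  0.091  0.057]
 [ 0.5    0.091  0.057]]
[[-0.001 -0.965 -0.262  0.067]
 [ 1.    -0.001  0.    -0.   ]
 [-0.    -0.262  0.965 -0.182]
 [ 0.     0.     0.     1.   ]] [[318.   0. 274.]
 [  0. 318. 211.]
 [  0.   0.   1.]]
```

View pics/scene_big.png

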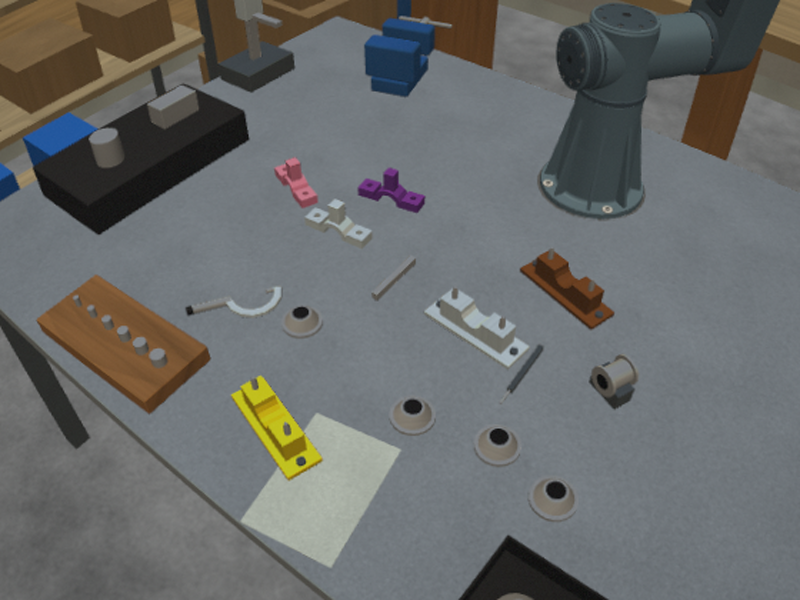

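The scene shows three lower halves (in the 800x600 view): grey (478,327), yellow (277,425) and brown (568,287). It also shows three caps: bare grey (338,222), pink (296,183) and purple (391,190). The bare-aluminium grey ones fit the description, since the other colours are excluded. The only bush is at (614,377). I'll confirm this in one crop and plan the approach.

```bash
cat >> h.py <<'E'
def go(x,y,z,yaw,rows=5):
    """tool y axis along world direction yaw(deg, mod 180), tool pointing down"""
    T=tool(); c=np.radians(yaw); best=None
    for s in (1,-1):
        Y=s*np.array([np.cos(c),np.sin(c),0]); Z=np.array([0,0,-1.]); G=np.c_[np.cross(Y,Z),Y,Z]
        r=np.degrees(R.from_matrix(T[:3,:3].T@G).as_rotvec())
        if best is None or np.linalg.norm(r)<np.linalg.norm(best): best=r
    o=T[:3,:3].T@(np.array([x,y,z])-T[:3,3])*1000
    o2=ctrl.get_obs(); print("t",round(o2["time_s"],2),"tcp",np.round(T[:3,3],4),"q6",np.round(o2["q"],2),"F",np.round(o2["wrist_force"],1),"open",round(o2["opening"],3),"gf",np.round(o2["grasp_force"],1))
    print("offset mm",np.round(o,1),"rot deg",np.round(best,1)," /rows:",np.round(o/rows,1),np.round(best/rows,1))
E
python3 - <<'E'
from h import *
im=np.load("scene.npz")["im"]
c=[im[180:290,285:445],im[95:205,180:340]]
save(np.vstack([cv2.resize(k,(420,289),interpolation=cv2.INTER_CUBIC) for k in c]),"crop1")
print(np.round(tool()[:3,:3],3))
go(.475,.281,.17,-23)
E
```

```text
[[-0.933  0.359  0.   ]
 [ 0.359  0.933  0.   ]
 [ 0.     0.    -1.   ]]
t 0.9 tcp [0.2062 0.5368 0.1918] q6 [ 1.    0.18  1.61  0.    1.35 -0.21] F [-0.1  0.1  0.2] open 1.001 gf 0.0
offset mm [-342.7 -142.4   21.8] rot deg [  0.   0. -88.]  /rows: [-68.5 -28.5   4.4] [  0.    0.  -17.6]
```

View pics/crop1.png

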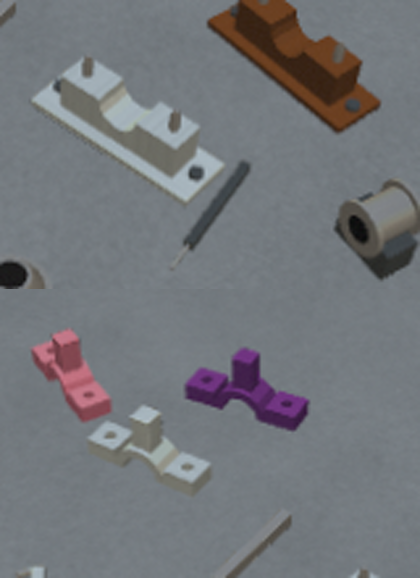

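The crop confirms it: the bare-aluminium lower half (upper tile, 130,130) and bare-aluminium cap (lower tile, 150,450) are the ones to use, and the bush is in its dark vee block (380,225). Now the approach.

```bash
cat >> h.py <<'E'
def plan(x,y,z,yaw,n,flip=False):
    T=tool(); c=np.radians(yaw); C=[]
    for s in (1,-1):
        Y=s*np.array([np.cos(c),np.sin(c),0]); Z=np.array([0,0,-1.]); G=np.c_[np.cross(Y,Z),Y,Z]
        C.append(np.degrees(R.from_matrix(T[:3,:3].T@G).as_rotvec()))
    C.sort(key=np.linalg.norm); r=C[1 if flip else 0]
    d=np.array([x,y,z])-T[:3,3]; o2=ctrl.get_obs()
    print("t",round(o2["time_s"],2),"tcp",np.round(T[:3,3],4),"q",np.round(o2["q"],2),"F",np.round(o2["wrist_force"],1),"open",round(o2["opening"],3),"gf",np.round(o2["grasp_force"],1))
    print("rot/row",np.round(r/n,2),"total",np.round(r,1))
    A=T[:3,:3].copy()
    for i in range(n):
        print(np.round(A.T@d/n*1000,1).tolist()); A=A@R.from_rotvec(np.radians(r/n)).as_matrix()
E
python3 - <<'E'
from h import *
plan(.475,.281,.19,-23,10)
E
```

```text
t 0.9 tcp [0.2062 0.5368 0.1918] q [ 1.    0.18  1.61  0.    1.35 -0.21] F [-0.1  0.1  0.2] open 1.001 gf 0.0
rot/row [ 0.   0.  -8.8] total [  0.   0. -88.]
[-34.3, -14.2, 0.2]
[-31.7, -19.3, 0.2]
[-28.4, -23.9, 0.2]
[-24.4, -28.0, 0.2]
[-19.8, -31.4, 0.2]
[-14.8, -34.0, 0.2]
[-9.4, -35.9, 0.2]
[-3.8, -36.9, 0.2]
[1.9, -37.1, 0.2]
[7.6, -36.3, 0.2]
```

>>> apply_moves(
  moves=[
    {"jaw":1,"offset":[-34.3,-14.2,0],"rot":[0,0,-8.8]},
    {"jaw":1,"offset":[-31.7,-19.3,0],"rot":[0,0,-8.8]},
    {"jaw":1,"offset":[-28.4,-23.9,0],"rot":[0,0,-8.8]},
    {"jaw":1,"offset":[-24.4,-28,0],"rot":[0,0,-8.8]},
    {"jaw":1,"offset":[-19.8,-31.4,0],"rot":[0,0,-8.8]},
  ],
)

```text
time_s: 1.52
eef_pos: [0.3416, 0.4081, 0.1919]
eef_rot: [0.0, -0.202, 0.979, 0.0]
wrist_force: [0.0, -0.3, -0.7]
opening: 0.998
grasp_force: 0.0
```

>>> apply_moves(
  moves=[
    {"jaw":1,"offset":[-14.8,-34,0],"rot":[0,0,-8.8]},
    {"jaw":1,"offset":[-9.4,-35.9,0],"rot":[0,0,-8.8]},
    {"jaw":1,"offset":[-3.8,-36.9,0],"rot":[0,0,-8.8]},
    {"jaw":1,"offset":[1.9,-37.1,0],"rot":[0,0,-8.8]},
    {"jaw":1,"offset":[7.6,-36.3,0],"rot":[0,0,-8.8]},
  ],
)

```text
time_s: 2.15
eef_pos: [0.4761, 0.2802, 0.1919]
eef_rot: [0.0, -0.554, 0.833, -0.0]
wrist_force: [0.1, 0.9, -0.9]
opening: 1.002
grasp_force: 0.0
```

```bash
python3 - <<'E'
from h import *
plan(.475,.281,.19,-23,1)
s=shot("wrist"); W=cloud(s); save(s[0],"wrist1"); np.savez("w1.npz",W=W,im=s[0])
for n in ["bush","vee_block"]:
    for r in ctrl.outline_of("wrist",n)[:2]:
        m=r["region"]; P=W[m]; P=P[~np.isnan(P[:,0])]
        lo,hi=(.045,.08) if n=="bush" else (.012,.036)
        P=P[(P[:,2]>lo)&(P[:,2]<hi)]
        print(n,r["score"],r["position"],len(P),cv2.minAreaRect((P[:,:2]*1000).astype(np.float32)),P.mean(0),P[:,2].max())
Q=W.reshape(-1,3); Q=Q[(np.hypot(Q[:,0]-.475,Q[:,1]-.281)<.05)]
for lo,hi in [(.056,.064),(.060,.066),(.064,.072)]:
    P=Q[(Q[:,2]>lo)&(Q[:,2]<hi)]; print(lo,len(P),cv2.minAreaRect((P[:,:2]*1000).astype(np.float32)))
E
```

```text
t 2.15 tcp [0.4761 0.2802 0.1919] q [ 0.32  0.13  1.66  0.    1.35 -2.43] F [ 0.1  0.9 -0.9] open 1.002 gf 0.0
rot/row [-0.01  0.01  0.27] total [-0.   0.   0.3]
[-0.3, 1.3, 1.9]
bush 0.66 [278.1, 188.7] 2038 ((471.3934020996094, 279.1311950683594), (48.342689514160156, 52.17119216918945), 67.4298324584961) [0.47046417 0.27754087 0.05919765] 0.06888178726157101
vee_block 0.64 [278.4, 166.9] 664 ((471.5120544433594, 280.1290588378906), (64.0782470703125, 33.47024154663086), 67.7402572631836) [0.46873904 0.27262902 0.03148557] 0.034044681098013785
0.056 1310 ((471.642578125, 279.74810791015625), (43.505592346191406, 52.00361251831055), 67.10379791259766)
0.06 859 ((471.6967468261719, 280.0596923828125), (38.08824920654297, 51.766822814941406), 66.41651916503906)
0.064 279 ((471.31707763671875, 279.5352478027344), (28.431699752807617, 51.71443557739258), 66.02519226074219)
```

View pics/wrist1.png

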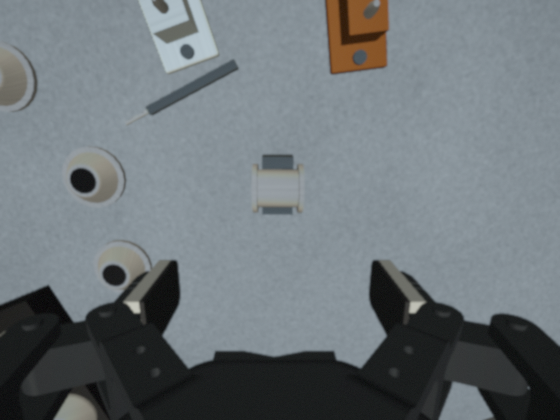

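The wrist view shows the bush on its vee block at (278,188), with open space for both fingers. Depth puts the bush at (0.472, 0.280) with yaw -23°. I'll descend on that.

```bash
python3 - <<'E'
from h import *
plan(.472,.280,.020,-23,5)
E
```

```text
t 2.3 tcp [0.4762 0.2799 0.1917] q [ 0.32  0.13  1.66 -0.    1.35 -2.42] F [-0.5  0.6 -0.8] open 1.0 gf 0.0
rot/row [ 0.   -0.   -0.04] total [ 0.  -0.  -0.2]
[0.3, 0.8, 34.3]
[0.3, 0.8, 34.3]
[0.3, 0.8, 34.3]
[0.3, 0.8, 34.3]
[0.3, 0.8, 34.3]
```

>>> apply_moves(
  moves=[
    {"jaw":1,"offset":[1,3,40],"rot":[0,0,0]},
    {"jaw":1,"offset":[0.5,1,40],"rot":[0,0,0]},
    {"jaw":1,"offset":[0,0,40],"rot":[0,0,0]},
    {"jaw":1,"offset":[0,0,32],"rot":[0,0,0]},
    {"jaw":1,"offset":[0,0,20],"rot":[0,0,0]},
  ],
)

```text
time_s: 2.92
eef_pos: [0.4689, 0.2819, 0.018]
eef_rot: [-0.001, -0.551, 0.834, 0.001]
wrist_force: [-0.6, 0.4, 0.5]
opening: 0.995
grasp_force: 0.0
```

>>> apply_moves(
  moves=[
    {"jaw":0.5,"offset":[0,0,0],"rot":[0,0,0]},
    {"jaw":0.3,"offset":[0,0,0],"rot":[0,0,0]},
    {"jaw":0.3,"offset":[0,0,0],"rot":[0,0,0]},
    {"jaw":0.3,"offset":[0,0,0],"rot":[0,0,0]},
    {"jaw":0.3,"offset":[0,0,0],"rot":[0,0,0]},
  ],
)

```text
time_s: 3.55
eef_pos: [0.4726, 0.2819, 0.0217]
eef_rot: [0.002, -0.552, 0.834, -0.0]
wrist_force: [0.3, -0.5, 7.9]
opening: 0.573
grasp_force: 62.0
```

>>> apply_moves(
  moves=[
    {"jaw":0.3,"offset":[0,0,-10],"rot":[0,0,0]},
    {"jaw":0.3,"offset":[0,0,-20],"rot":[0,0,0]},
    {"jaw":0.3,"offset":[0,0,-30],"rot":[0,0,0]},
    {"jaw":0.3,"offset":[0,0,-30],"rot":[0,0,0]},
    {"jaw":0.3,"offset":[0,0,-30],"rot":[0,0,0]},
  ],
)

```text
time_s: 4.18
eef_pos: [0.47, 0.2811, 0.1405]
eef_rot: [-0.001, -0.552, 0.834, 0.0]
wrist_force: [1.0, 0.1, -4.1]
opening: 0.575
grasp_force: 62.9
```

```bash
python3 - <<'E'
from h import *
plan(.5005,.0375,.145,-4.7,10)
E
```

```text
t 4.17 tcp [0.47   0.2811 0.1405] q [ 0.32  0.17  1.72  0.    1.25 -2.42] F [ 1.   0.1 -4.1] open 0.575 gf 62.9
rot/row [ 0.01 -0.   -1.83] total [  0.1  -0.  -18.3]
[21.2, -12.3, -0.4]
[21.6, -11.7, -0.4]
[22.0, -11.0, -0.4]
[22.3, -10.2, -0.4]
[22.6, -9.5, -0.4]
[22.9, -8.8, -0.4]
[23.2, -8.1, -0.4]
[23.4, -7.3, -0.4]
[23.7, -6.6, -0.4]
[23.9, -5.8, -0.4]
```

>>> apply_moves(
  moves=[
    {"jaw":0.3,"offset":[21.2,-12.3,0],"rot":[0,0,-1.83]},
    {"jaw":0.3,"offset":[21.6,-11.7,0],"rot":[0,0,-1.83]},
    {"jaw":0.3,"offset":[22,-11,0],"rot":[0,0,-1.83]},
    {"jaw":0.3,"offset":[22.3,-10.2,0],"rot":[0,0,-1.83]},
    {"jaw":0.3,"offset":[22.6,-9.5,0],"rot":[0,0,-1.83]},
  ],
)

```text
time_s: 4.8
eef_pos: [0.4854, 0.1588, 0.1396]
eef_rot: [-0.0, -0.617, 0.787, 0.0]
wrist_force: [0.2, -0.0, -3.6]
opening: 0.572
grasp_force: 62.9
```

```bash
python3 - <<'E'
from h import *
T=tool()
s=shot("wrist"); W=cloud(s); save(s[0],"wrist2"); np.savez("w2.npz",W=W,im=s[0],T=T)
Q=W.reshape(-1,3); Q=Q[(np.abs(Q[:,0]-.5)<.07)&(np.abs(Q[:,1]-.0375)<.11)]
def rect(lo,hi):
    P=Q[(Q[:,2]>lo)&(Q[:,2]<hi)]; print(lo,len(P),cv2.minAreaRect((P[:,:2]*1000).astype(np.float32)) if len(P)>3 else 0); return P
rect(.044,.054); rect(.045,.05)
D=rect(.058,.08)
for g in (D[D[:,1]>.0375],D[D[:,1]<.0375]):
    if len(g): print("dowel",len(g),g.mean(0),np.ptp(g,0),g[:,2].max())
F=rect(.006,.014)
for n in ["lower_half","bush"]:
    for r in ctrl.outline_of("wrist",n)[:3]:
        P=W[r["region"]]; P=P[~np.isnan(P[:,0])]; print(n,r["score"],r["position"],P.mean(0))
# carried bush in tool frame
I=np.linalg.inv(T); B=Q=W.reshape(-1,3)@I[:3,:3].T+I[:3,3]
B=B[(np.abs(B[:,0])<.04)&(np.abs(B[:,1])<.027)&(B[:,2]>-.06)&(B[:,2]<.03)]
print("bush tool",len(B),np.percentile(B,[1,50,99],0) if len(B) else 0)
plan(.5005,.0375,.145,-4.7,5)
E
```

```text
0.044 4011 ((499.5419006347656, 46.77546691894531), (110.98250579833984, 36.31536102294922), 85.377197265625)
0.045 2379 ((499.5419006347656, 46.77546691894531), (110.98250579833984, 36.31536102294922), 85.377197265625)
0.058 140 ((502.4361877441406, 86.11026763916016), (9.173829078674316, 9.165148735046387), 73.38961029052734)
dowel 140 [0.50177024 0.08636017 0.0697081 ] [0.00944453 0.00959516 0.01683798] 0.07530787512182083
0.006 4701 ((498.21746826171875, 72.2318115234375), (179.47164916992188, 103.04881286621094), 76.06792449951172)
lower_half 0.89 [433.1, 95.1] [0.32740603 0.10765002 0.03113782]
lower_half 0.71 [233.3, 84.5] [0.49744684 0.05317321 0.03045573]
bush 0.85 [275.7, 249.8] [0.48315314 0.15100071 0.17581907]
bush 0.59 [148.2, 368.8] [0.67926555 0.32637724 0.01147311]
bush tool 9268 [[-0.01703378 -0.02532061 -0.0581797 ]
 [ 0.00911417  0.00018038 -0.03842304]
 [ 0.0270681   0.02580882 -0.01665059]]
t 4.95 tcp [0.4857 0.1588 0.1397] q [ 0.08  0.09  1.82  0.    1.23 -2.81] F [ 0.1  0.9 -4.7] open 0.571 gf 62.9
rot/row [ 0.01  0.   -1.86] total [ 0.1  0.  -9.3]
[22.8, -8.7, -1.1]
[23.1, -8.0, -1.1]
[23.4, -7.2, -1.1]
[23.6, -6.5, -1.1]
[23.8, -5.7, -1.1]
```

View pics/wrist2.png

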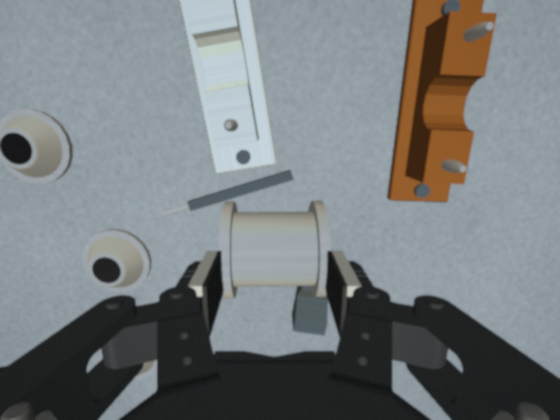

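The wrist view shows the lower half at (233,85), its near dowel at (231,125), and the bush held level between the pads at (275,250). Next I fit the held bush's axis in the tool frame and plan the placing.

```bash
python3 - <<'E'
from h import *
from scipy.optimize import least_squares
a=np.load("w2.npz"); T=a["T"]; I=np.linalg.inv(T); B=a["W"].reshape(-1,3)@I[:3,:3].T+I[:3,3]
B=B[(np.abs(B[:,0])<.045)&(B[:,2]>-.07)&(B[:,2]<.03)]
J=B[np.abs(B[:,1])<.015]
f=lambda p:np.hypot(J[:,0]-p[0]-p[2]*J[:,1],J[:,2]-p[1]-p[3]*J[:,1])-.02
r=least_squares(f,[0,-.02,0,0],loss="soft_l1",f_scale=.001); print(r.x,np.std(f(r.x)),len(J))
E=B[B[:,2]<r.x[1]-.021]; print("ends y",np.percentile(E[:,1],[1,99]),len(E))
c=(T@[r.x[0],0,r.x[1],1])[:3]; print("bush world",c)
ya=np.radians(85.35); d=np.array([np.cos(ya),np.sin(ya)])
end=np.array([499.54,46.78])+d*55.5; print("seat",end-66*d, "yaw tool y",np.degrees(np.arctan2(T[1,1],T[0,1])))
E
```

```text
[ 0.00167074 -0.02012745  0.00507158  0.02300059] 0.0005234964116023348 4497
ends y [-0.03698612  0.03773062] 3443
bush world [0.48499766 0.15722065 0.15975411]
seat [498.68877815  36.31456062] yaw tool y 166.19197941534463
```

```bash
python3 - <<'E'
from h import *
plan(.4993,.0382,.130,-4.7,5)
E
```

```text
t 4.95 tcp [0.4857 0.1588 0.1397] q [ 0.08  0.09  1.82  0.    1.23 -2.81] F [ 0.1  0.9 -4.7] open 0.571 gf 62.9
rot/row [ 0.01  0.   -1.86] total [ 0.1  0.  -9.3]
[22.8, -8.5, 1.9]
[23.0, -7.7, 1.9]
[23.3, -7.0, 1.9]
[23.5, -6.2, 1.9]
[23.7, -5.5, 1.9]
```

Joint 6 would run past its range at this yaw, so I'll turn the tool the other half turn.

```bash
python3 - <<'E'
from h import *
plan(.4993,.0348,.135,-4.7,20,True)
E
```

```text
t 4.95 tcp [0.4857 0.1588 0.1397] q [ 0.08  0.09  1.82  0.    1.23 -2.81] F [ 0.1  0.9 -4.7] open 0.571 gf 62.9
rot/row [ 0.   -0.    8.54] total [ 0.000e+00 -1.000e-01  1.707e+02]
[5.9, -2.2, 0.2]
[5.5, -3.0, 0.2]
[5.0, -3.8, 0.2]
[4.3, -4.5, 0.2]
[3.6, -5.1, 0.2]
[2.8, -5.6, 0.2]
[2.0, -5.9, 0.2]
[1.1, -6.1, 0.2]
[0.2, -6.2, 0.2]
[-0.8, -6.2, 0.2]
[-1.7, -6.0, 0.2]
[-2.6, -5.7, 0.2]
[-3.4, -5.3, 0.2]
[-4.1, -4.7, 0.2]
[-4.8, -4.0, 0.2]
[-5.3, -3.3, 0.2]
[-5.7, -2.5, 0.2]
[-6.0, -1.6, 0.2]
[-6.2, -0.7, 0.2]
[-6.2, 0.3, 0.2]
```

>>> apply_moves(
  moves=[
    {"jaw":0.3,"offset":[5.9,-2.2,0.2],"rot":[0,0,8.54]},
    {"jaw":0.3,"offset":[5.5,-3.0,0.2],"rot":[0,0,8.54]},
    {"jaw":0.3,"offset":[5.0,-3.8,0.2],"rot":[0,0,8.54]},
    {"jaw":0.3,"offset":[4.3,-4.5,0.2],"rot":[0,0,8.54]},
    {"jaw":0.3,"offset":[3.6,-5.1,0.2],"rot":[0,0,8.54]},
  ],
)

```text
time_s: 5.58
eef_pos: [0.4892, 0.1292, 0.1387]
eef_rot: [-0.0, -0.285, 0.958, 0.0]
wrist_force: [0.2, 0.5, -3.5]
opening: 0.574
grasp_force: 62.9
```

>>> apply_moves(
  moves=[
    {"jaw":0.3,"offset":[2.8,-5.6,0.2],"rot":[0,0,8.54]},
    {"jaw":0.3,"offset":[2.0,-5.9,0.2],"rot":[0,0,8.54]},
    {"jaw":0.3,"offset":[1.1,-6.1,0.2],"rot":[0,0,8.54]},
    {"jaw":0.3,"offset":[0.2,-6.2,0.2],"rot":[0,0,8.54]},
    {"jaw":0.3,"offset":[-0.8,-6.2,0.2],"rot":[0,0,8.54]},
  ],
)

```text
time_s: 6.2
eef_pos: [0.4926, 0.0984, 0.1377]
eef_rot: [-0.0, 0.083, 0.997, 0.0]
wrist_force: [-0.0, -0.3, -3.5]
opening: 0.57
grasp_force: 62.9
```

>>> apply_moves(
  moves=[
    {"jaw":0.3,"offset":[-1.7,-6.0,0.2],"rot":[0,0,8.54]},
    {"jaw":0.3,"offset":[-2.6,-5.7,0.2],"rot":[0,0,8.54]},
    {"jaw":0.3,"offset":[-3.4,-5.3,0.2],"rot":[0,0,8.54]},
    {"jaw":0.3,"offset":[-4.1,-4.7,0.2],"rot":[0,0,8.54]},
    {"jaw":0.3,"offset":[-4.8,-4.0,0.2],"rot":[0,0,8.54]},
  ],
)

```text
time_s: 6.82
eef_pos: [0.4963, 0.0673, 0.1367]
eef_rot: [-0.001, 0.44, 0.898, 0.0]
wrist_force: [0.6, -0.2, -3.2]
opening: 0.571
grasp_force: 62.9
```

>>> apply_moves(
  moves=[
    {"jaw":0.3,"offset":[-5.3,-3.3,0.2],"rot":[0,0,8.54]},
    {"jaw":0.3,"offset":[-5.7,-2.5,0.2],"rot":[0,0,8.54]},
    {"jaw":0.3,"offset":[-6.0,-1.6,0.2],"rot":[0,0,8.54]},
    {"jaw":0.3,"offset":[-6.2,-0.7,0.2],"rot":[0,0,8.54]},
    {"jaw":0.3,"offset":[-6.2,0.3,0.2],"rot":[0,0,8.54]},
  ],
)

```text
time_s: 7.45
eef_pos: [0.4997, 0.0364, 0.1357]
eef_rot: [-0.001, 0.737, 0.676, -0.0]
wrist_force: [-1.2, 0.1, -3.2]
opening: 0.571
grasp_force: 62.9
```

```bash
cat > fit.py <<'E'
from h import *
from scipy.optimize import least_squares
T=tool(); s=shot("wrist"); W=cloud(s); np.savez("w3.npz",W=W,im=s[0],T=T)
I=np.linalg.inv(T); B=W.reshape(-1,3)@I[:3,:3].T+I[:3,3]
B=B[(np.abs(B[:,0])<.045)&(B[:,2]>-.07)&(B[:,2]<.03)]; J=B[np.abs(B[:,1])<.015]
f=lambda p:np.hypot(J[:,0]-p[0]-p[2]*J[:,1],J[:,2]-p[1]-p[3]*J[:,1])-.02
r=least_squares(f,[0,-.02,0,0],loss="soft_l1",f_scale=.001); print(r.x,np.std(f(r.x)),len(J))
print("bush",(T@[r.x[0],0,r.x[1],1])[:3])
Q=W.reshape(-1,3); Q=Q[(np.abs(Q[:,0]-.5)<.07)&(np.abs(Q[:,1]-.0375)<.11)]
for lo,hi in [(.044,.054),(.058,.078)]:
    P=Q[(Q[:,2]>lo)&(Q[:,2]<hi)]; print(lo,len(P),cv2.minAreaRect((P[:,:2]*1000).astype(np.float32)), P.mean(0))
plan(.4993,.0348,.030,-4.7,5)
E
python3 fit.py
```

```text
[ 0.00102579 -0.02005691  0.00242555  0.02519102] 0.0005122384205016445 4484
bush [0.49977429 0.03738205 0.15572711]
0.044 2239 ((502.407470703125, 78.83235931396484), (45.66781997680664, 35.80432891845703), 85.50777435302734) [0.50251834 0.07949085 0.04988792]
0.058 124 ((503.0782775878906, 85.90172576904297), (8.71159553527832, 9.30861759185791), 42.681514739990234) [0.50303504 0.08620257 0.07018391]
t 7.5 tcp [0.4998 0.0356 0.1357] q [-0.17  0.08  1.84  0.    1.22 -0.07] F [ 0.2 -1.3 -3.3] open 0.571 gf 62.9
rot/row [-0.01 -0.   -0.11] total [-0.  -0.  -0.6]
[-0.2, -0.1, 21.1]
[-0.2, -0.1, 21.1]
[-0.2, -0.1, 21.1]
[-0.2, -0.1, 21.1]
[-0.2, -0.1, 21.1]
```

>>> apply_moves(
  moves=[
    {"jaw":0.3,"offset":[-1,-0.7,25],"rot":[0,0,0]},
    {"jaw":0.3,"offset":[0,0,25],"rot":[0,0,0]},
    {"jaw":0.3,"offset":[0,0,22],"rot":[0,0,0]},
    {"jaw":0.3,"offset":[0,0,16],"rot":[0,0,0]},
    {"jaw":0.3,"offset":[0,0,8],"rot":[0,0,0]},
  ],
)

```text
time_s: 8.12
eef_pos: [0.4988, 0.0351, 0.039]
eef_rot: [-0.001, 0.735, 0.678, -0.0]
wrist_force: [-0.1, 0.5, -3.8]
opening: 0.57
grasp_force: 62.9
```

>>> apply_moves(
  moves=[
    {"jaw":0.3,"offset":[0,0,3],"rot":[0,0,0]},
    {"jaw":0.3,"offset":[0,0,3],"rot":[0,0,0]},
    {"jaw":0.3,"offset":[0,0,2],"rot":[0,0,0]},
    {"jaw":0.3,"offset":[0,0,1],"rot":[0,0,0]},
    {"jaw":0.3,"offset":[0,0,0],"rot":[0,0,0]},
  ],
)

```text
time_s: 8.75
eef_pos: [0.4994, 0.0344, 0.0309]
eef_rot: [0.0, 0.735, 0.678, 0.0]
wrist_force: [-0.6, 0.2, -4.2]
opening: 0.574
grasp_force: 62.9
```

>>> apply_moves(
  moves=[
    {"jaw":0.3,"offset":[0,0,0.7],"rot":[0,0,0]},
    {"jaw":0.3,"offset":[0,0,0.7],"rot":[0,0,0]},
    {"jaw":0.3,"offset":[0,0,0.7],"rot":[0,0,0]},
    {"jaw":0.3,"offset":[0,0,0],"rot":[0,0,0]},
    {"jaw":0.3,"offset":[0,0,0],"rot":[0,0,0]},
  ],
)

```text
time_s: 9.38
eef_pos: [0.4994, 0.0345, 0.0289]
eef_rot: [0.0, 0.735, 0.678, 0.0]
wrist_force: [-0.9, 0.6, 0.1]
opening: 0.574
grasp_force: 63.6
```

Weight has come off the wrist (−4.2 → 0.1 N), so the bush is seated. I'll release and rise.

>>> apply_moves(
  moves=[
    {"jaw":0.7,"offset":[0,0,0],"rot":[0,0,0]},
    {"jaw":0.85,"offset":[0,0,0],"rot":[0,0,0]},
    {"jaw":0.85,"offset":[0,0,0],"rot":[0,0,0]},
    {"jaw":0.85,"offset":[0,0,-10],"rot":[0,0,0]},
    {"jaw":0.85,"offset":[0,0,-20],"rot":[0,0,0]},
  ],
)

```text
time_s: 10.0
eef_pos: [0.4987, 0.0346, 0.0588]
eef_rot: [-0.001, 0.735, 0.678, -0.0]
wrist_force: [-0.0, 0.1, -0.2]
opening: 0.853
grasp_force: 0.0
```

>>> apply_moves(
  moves=[
    {"jaw":0.85,"offset":[0,0,-30],"rot":[0,0,0]},
    {"jaw":0.85,"offset":[0,0,-40],"rot":[0,0,0]},
    {"jaw":0.85,"offset":[-15,0,-40],"rot":[0,0,0]},
    {"jaw":0.85,"offset":[-30,0,-10],"rot":[0,0,0]},
    {"jaw":0.85,"offset":[-30,0,0],"rot":[0,0,0]},
  ],
)

```text
time_s: 10.62
eef_pos: [0.4943, -0.0412, 0.1812]
eef_rot: [0.002, 0.735, 0.678, 0.001]
wrist_force: [0.2, -0.0, -0.8]
opening: 0.851
grasp_force: 0.0
```

```bash
python3 - <<'E'
from h import *
from scipy.optimize import least_squares
T=tool(); s=shot("wrist"); W=cloud(s); np.savez("w4.npz",W=W,im=s[0],T=T); save(s[0],"wrist4")
Q=W.reshape(-1,3); Q=Q[(np.abs(Q[:,0]-.5)<.07)&(np.abs(Q[:,1]-.0375)<.11)]
y=np.radians(-4.65); X=np.array([np.cos(y),np.sin(y)]); Y=np.array([-X[1],X[0]])
c=np.array([.4990,.0362]); L=np.c_[(Q[:,:2]-c)@X,(Q[:,:2]-c)@Y,Q[:,2]]
J=L[(np.abs(L[:,0])<.016)&(np.abs(L[:,1])<.019)&(L[:,2]>.05)&(L[:,2]<.08)]
f=lambda p:np.hypot(J[:,1]-p[0]-p[2]*J[:,0],J[:,2]-p[1]-p[3]*J[:,0])-.02
r=least_squares(f,[0,.05,0,0],loss="soft_l1",f_scale=.001); print("bush local y,z,tilts",r.x,len(J))
Fl=L[(np.abs(L[:,0])<.04)&(np.abs(L[:,1])<.02)&(L[:,2]>.071)]; print("flange x",np.percentile(Fl[:,0],[2,98]) if len(Fl) else 0)
t=L[(L[:,2]>.046)&(L[:,2]<.054)&(np.abs(L[:,1])>.028)]; print("top local",cv2.minAreaRect((t[:,:2]*1000).astype(np.float32)))
D=L[(L[:,2]>.058)&(L[:,2]<.078)&(np.abs(L[:,1])>.035)]
for g in (D[D[:,1]>0],D[D[:,1]<0]): print("dowel",len(g),g.mean(0) if len(g) else 0, (g.max(0)+g.min(0))/2 if len(g) else 0)
plan(.448,-.321,.20,96,10)
E
```

```text
bush local y,z,tilts [-0.00041864  0.04875492  0.00449445 -0.00349093] 1508
flange x [-0.02648796  0.02491049]
top local ((0.09800338745117188, 0.00849151611328125), (35.803916931152344, 131.6833953857422), 0.13349579274654388)
dowel 130 [0.00011144 0.04834356 0.06911153] [5.34128536e-05 4.93232783e-02 6.67658172e-02]
dowel 91 [ 9.36746200e-05 -4.92961357e-02  6.94658367e-02] [-9.78919304e-05 -4.98351392e-02  6.69862852e-02]
t 10.68 tcp [ 0.4937 -0.0443  0.1804] q [-0.33  0.01  1.82 -0.    1.31 -0.24] F [ 0.4 -2.2 -0.1] open 0.853 gf 0.0
rot/row [0.02 0.   7.93] total [ 0.2  0.  79.3]
[-28.0, -2.3, -1.9]
[-28.0, 1.6, -1.9]
[-27.5, 5.4, -1.9]
[-26.5, 9.2, -1.9]
[-25.0, 12.8, -1.9]
[-23.0, 16.1, -1.9]
[-20.5, 19.1, -1.9]
[-17.7, 21.7, -1.9]
[-14.5, 24.0, -1.9]
[-11.1, 25.8, -1.9]
```

View pics/wrist4.png

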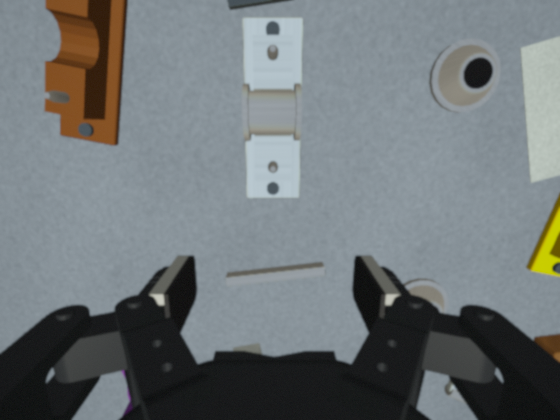

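The view shows the bush seated between the dowels at (272,112), with flanges straddling the block. The fit agrees: 0.4 mm off centre, z 48.8 mm. Next, go above the cap.

```bash
python3 - <<'E'
from h import *
plan(.448,-.321,.20,6,5)
E
```

```text
t 10.68 tcp [ 0.4937 -0.0443  0.1804] q [-0.33  0.01  1.82 -0.    1.31 -0.24] F [ 0.4 -2.2 -0.1] open 0.853 gf 0.0
rot/row [ 0.03  0.04 -2.14] total [  0.1   0.2 -10.7]
[-55.9, -4.6, -3.8]
[-55.7, -6.6, -3.8]
[-55.4, -8.7, -3.8]
[-55.1, -10.8, -3.9]
[-54.6, -12.8, -3.9]
```

>>> apply_moves(
  moves=[
    {"jaw":0.85,"offset":[-55.9,-4.6,-4],"rot":[0,0,-2.1]},
    {"jaw":0.85,"offset":[-55.7,-6.6,-4],"rot":[0,0,-2.1]},
    {"jaw":0.85,"offset":[-55.4,-8.7,-4],"rot":[0,0,-2.1]},
    {"jaw":0.85,"offset":[-55.1,-10.8,-4],"rot":[0,0,-2.1]},
    {"jaw":0.85,"offset":[-54.6,-12.8,-4],"rot":[0,0,-2.1]},
  ],
)

```text
time_s: 11.3
eef_pos: [0.4471, -0.3186, 0.1996]
eef_rot: [0.0, 0.67, 0.743, 0.0]
wrist_force: [0.7, -0.5, 0.2]
opening: 0.852
grasp_force: 0.0
```

```bash
python3 - <<'E'
from h import *
T=tool(); s=shot("wrist"); W=cloud(s); save(s[0],"wrist5")
Q=W.reshape(-1,3); Q=Q[np.hypot(Q[:,0]-.448,Q[:,1]+.321)<.085]
for lo,hi in [(.016,.023),(.064,.075),(.012,.08)]:
    P=Q[(Q[:,2]>lo)&(Q[:,2]<hi)]; print(lo,len(P),cv2.minAreaRect((P[:,:2]*1000).astype(np.float32)) if len(P)>3 else 0)
print(Q[:,2].max())
plan(.448,-.321,.05,6,5)
E
```

```text
0.016 1964 ((446.5498962402344, -323.63397216796875), (35.486019134521484, 135.70289611816406), 6.5223212242126465)
0.064 548 ((446.8682861328125, -323.58770751953125), (22.39809226989746, 24.323301315307617), 5.962797164916992)
0.012 3363 ((446.90972900390625, -323.62347412109375), (36.02197265625, 135.6387939453125), 6.3129425048828125)
0.3417164685458149
t 11.35 tcp [ 0.4457 -0.3255  0.2003] q [-0.84  0.12  1.66 -0.    1.36 -0.94] F [-3.2 -3.8  0.7] open 0.854 gf 0.0
rot/row [ 0.    0.07 -0.05] total [ 0.   0.3 -0.2]
[1.0, 0.5, 30.0]
[1.0, 0.5, 30.0]
[1.0, 0.5, 30.0]
[0.9, 0.5, 30.0]
[0.9, 0.5, 30.1]
```

View pics/wrist5.png

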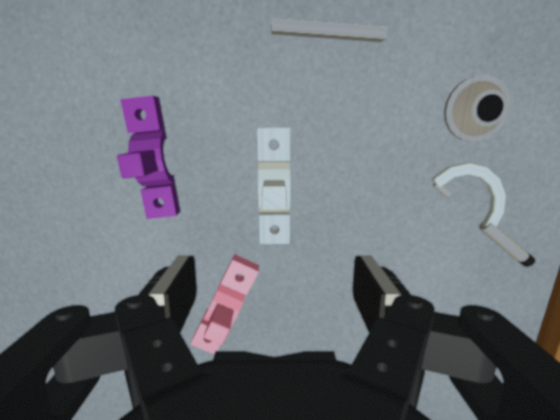

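The view shows the bare cap at (274,188), its lug between the open fingers. The purple one is at (148,160) and the pink one at (225,305), both clear of the fingers. The cap is at (0.447, -0.3236) with yaw 6.2°.

>>> apply_moves(
  moves=[
    {"jaw":0.7,"offset":[0,0,0],"rot":[0,0,0]},
    {"jaw":0.7,"offset":[0,0,30],"rot":[0,0,0]},
    {"jaw":0.7,"offset":[0,0,35],"rot":[0,0,0]},
    {"jaw":0.7,"offset":[0,0,20],"rot":[0,0,0]},
    {"jaw":0.7,"offset":[0,0,5],"rot":[0,0,0]},
  ],
)

```text
time_s: 11.98
eef_pos: [0.447, -0.3145, 0.1074]
eef_rot: [-0.002, 0.67, 0.743, 0.0]
wrist_force: [0.1, 0.1, -0.3]
opening: 0.7
grasp_force: 0.0
```

```bash
python3 - <<'E'
from h import *
T=tool(); s=shot("wrist"); W=cloud(s)
Q=W.reshape(-1,3); Q=Q[np.hypot(Q[:,0]-.448,Q[:,1]+.321)<.085]
for lo,hi in [(.016,.023),(.064,.075)]:
    P=Q[(Q[:,2]>lo)&(Q[:,2]<hi)]; print(lo,len(P),cv2.minAreaRect((P[:,:2]*1000).astype(np.float32)) if len(P)>3 else 0)
plan(.4468,-.3236,.038,6.2,5)
E
```

```text
0.016 3325 ((446.8782958984375, -323.8996276855469), (35.944664001464844, 135.65631103515625), 6.3203444480896)
0.064 1025 ((446.69647216796875, -323.5085144042969), (23.484821319580078, 24.157968521118164), 6.740820407867432)
t 12.03 tcp [ 0.4473 -0.3151  0.1078] q [-0.83  0.21  1.75  0.    1.18 -0.93] F [ 0.1  0.2 -0.4] open 0.699 gf 0.0
rot/row [-0.01 -0.02 -0.06] total [-0.1 -0.1 -0.3]
[-1.7, -0.3, 14.0]
[-1.7, -0.3, 14.0]
[-1.7, -0.3, 14.0]
[-1.7, -0.3, 14.0]
[-1.7, -0.3, 14.0]
```

>>> apply_moves(
  moves=[
    {"jaw":0.6,"offset":[-4.5,-0.7,10],"rot":[0,0,-0.3]},
    {"jaw":0.6,"offset":[-4,-0.7,15],"rot":[0,0,0]},
    {"jaw":0.6,"offset":[0,0,25],"rot":[0,0,0]},
    {"jaw":0.6,"offset":[0,0,15],"rot":[0,0,0]},
    {"jaw":0.6,"offset":[0,0,5],"rot":[0,0,0]},
  ],
)

```text
time_s: 12.65
eef_pos: [0.4463, -0.3251, 0.0374]
eef_rot: [-0.001, 0.668, 0.744, 0.0]
wrist_force: [0.4, -0.4, 0.8]
opening: 0.602
grasp_force: 0.0
```

>>> apply_moves(
  moves=[
    {"jaw":0.4,"offset":[0,0,0],"rot":[0,0,0]},
    {"jaw":0.1,"offset":[0,0,0],"rot":[0,0,0]},
    {"jaw":0,"offset":[0,0,0],"rot":[0,0,0]},
    {"jaw":0,"offset":[0,0,0],"rot":[0,0,0]},
    {"jaw":0,"offset":[0,0,0],"rot":[0,0,0]},
  ],
)

```text
time_s: 13.28
eef_pos: [0.447, -0.3257, 0.0389]
eef_rot: [0.0, 0.668, 0.744, -0.0]
wrist_force: [-0.1, -0.2, -0.7]
opening: 0.003
grasp_force: 0.0
```

```bash
python3 - <<'E'
from h import *
T=tool(); s=shot("wrist"); W=cloud(s); s2=shot("side"); 
save(np.hstack([cv2.resize(s[0],(400,300)),cv2.resize(s2[0][90:240,240:440],(400,300))]),"w6")
print(np.round(T,3))
o=ctrl.get_obs(); print(o["opening"],o["grasp_force"],o["wrist_force"])
E
```

```text
[[-0.107  0.994  0.     0.447]
 [ 0.994  0.107 -0.    -0.326]
 [-0.     0.    -1.     0.039]
 [ 0.     0.     0.     1.   ]]
-0.0013316931272806792 0.0 [-0.74409438  0.51872426  0.33634067]
```

View pics/w6.png

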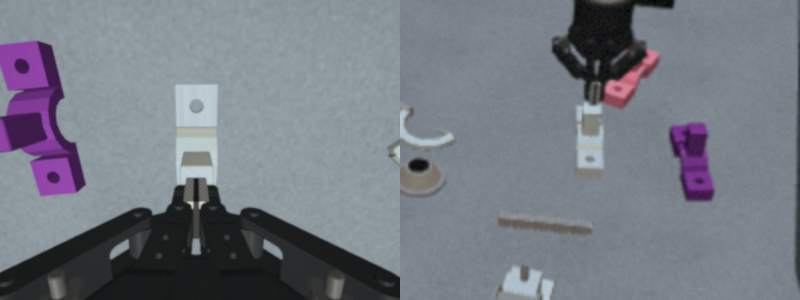

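The fingers are shut on the −y side of the lug (left tile: lug at (196,160), fingers at (196,190)). I'll measure where the cap is now.

```bash
python3 - <<'E'
from h import *
for cam in ("wrist","side","scene"):
    s=shot(cam); W=cloud(s)
    Q=W.reshape(-1,3); Q=Q[np.hypot(Q[:,0]-.448,Q[:,1]+.311)<.1]
    for lo,hi in [(.016,.023),(.066,.073)]:
        P=Q[(Q[:,2]>lo)&(Q[:,2]<hi)]
        for r in ctrl.outline_of(cam,"cap")[:1] if 0 else [0]:
            print(cam,lo,len(P),cv2.minAreaRect((P[:,:2]*1000).astype(np.float32)) if len(P)>3 else 0)
    if cam=="wrist":
        m=(s[0].astype(int).min(-1)>110); P=W[m]; P=P[(P[:,2]>.064)&(P[:,2]<.075)]; print(len(P),np.percentile(P,[2,50,98],0))
        T=tool(); I=np.linalg.inv(T); t=W[120:230,230:330].reshape(-1,3)@I[:3,:3].T+I[:3,3]
        for v in range(170,300,10): w=W[v,275]; print(v,np.round(w,3),np.round((I@[*w,1])[:3],3))
E
```

```text
wrist 0.016 3670 ((444.33819580078125, -302.052490234375), (36.15406036376953, 91.91651153564453), 6.017114162445068)
wrist 0.066 1000 ((446.2182922363281, -318.7478332519531), (23.81151008605957, 14.820006370544434), 5.679534912109375)
1061 [[ 0.43451017 -0.32513955  0.06488967]
 [ 0.44599207 -0.31593634  0.06951187]
 [ 0.45764763 -0.31099913  0.07097649]]
170 [ 0.443 -0.287  0.02 ] [0.039 0.    0.019]
180 [ 0.444 -0.295  0.013] [0.031 0.    0.026]
190 [ 0.444 -0.3    0.021] [0.026 0.    0.017]
200 [ 0.445 -0.305  0.025] [0.02  0.    0.014]
210 [ 0.445 -0.311  0.03 ] [0.015 0.    0.009]
220 [ 0.445 -0.311  0.049] [ 0.014 -0.    -0.01 ]
230 [ 0.445 -0.311  0.067] [ 0.014 -0.    -0.028]
240 [ 0.446 -0.315  0.071] [ 0.01  -0.    -0.032]
250 [ 0.446 -0.315  0.085] [ 0.011 -0.    -0.046]
260 [ 0.446 -0.315  0.096] [ 0.011 -0.    -0.058]
270 [ 0.446 -0.315  0.105] [ 0.011 -0.    -0.067]
280 [ 0.446 -0.315  0.113] [ 0.01  -0.    -0.074]
290 [ 0.446 -0.318  0.116] [ 0.008 -0.    -0.077]
side 0.016 197 ((447.66119384765625, -320.70208740234375), (36.187374114990234, 138.79754638671875), 6.049720287322998)
side 0.066 50 ((447.5543212890625, -320.9580383300781), (22.168682098388672, 26.564741134643555), 5.677369117736816)
scene 0.016 265 ((448.3330078125, -323.0243835449219), (43.0214729309082, 140.30313110351562), 6.811800479888916)
scene 0.066 48 ((448.1038818359375, -323.6278076171875), (24.429515838623047, 24.47616958618164), 11.495651245117188)
```

```bash
python3 - <<'E'
from h import *
for cam in ("side","scene"):
    s=shot(cam); W=cloud(s); Q=W.reshape(-1,3); 
    k=np.hypot(Q[:,0]-.447,Q[:,1]+.324)<.05; Q=Q[k]; c=s[0].reshape(-1,3)[k]
    for z in np.arange(.03,.15,.008):
        m=(Q[:,2]>z)&(Q[:,2]<z+.008)
        if m.sum(): print(cam,round(z,3),m.sum(),np.round(Q[m].min(0)[:2],3),np.round(Q[m].max(0)[:2],3),np.round(c[m].mean(0)))
T=tool(); print(T[:3,3]); o=ctrl.get_obs(); print(o["q"],o["opening"])
E
```

```text
side 0.03 38 [ 0.43  -0.334] [ 0.465 -0.304] [150. 159. 163.]
side 0.038 22 [ 0.436 -0.315] [ 0.459 -0.308] [128. 129. 121.]
side 0.046 21 [ 0.437 -0.331] [ 0.461 -0.307] [127. 128. 120.]
side 0.054 23 [ 0.435 -0.32 ] [ 0.46  -0.306] [127. 128. 122.]
side 0.062 40 [ 0.436 -0.334] [ 0.46  -0.308] [156. 165. 167.]
side 0.07 18 [ 0.436 -0.331] [ 0.459 -0.308] [176. 189. 199.]
side 0.078 12 [ 0.435 -0.324] [ 0.457 -0.314] [102. 104. 107.]
side 0.086 23 [ 0.434 -0.324] [ 0.46  -0.312] [68. 63. 63.]
side 0.094 26 [ 0.434 -0.332] [ 0.462 -0.311] [66. 62. 63.]
side 0.102 27 [ 0.435 -0.322] [ 0.459 -0.31 ] [63. 61. 58.]
side 0.11 28 [ 0.433 -0.338] [ 0.459 -0.314] [71. 67. 66.]
side 0.118 33 [ 0.415 -0.331] [ 0.478 -0.309] [47. 42. 45.]
side 0.126 82 [ 0.411 -0.341] [ 0.482 -0.307] [31. 32. 33.]
side 0.134 81 [ 0.404 -0.341] [ 0.487 -0.307] [35. 35. 36.]
side 0.142 71 [ 0.399 -0.339] [ 0.493 -0.304] [34. 33. 35.]
scene 0.03 42 [ 0.432 -0.335] [ 0.468 -0.307] [133. 138. 133.]
scene 0.038 22 [ 0.435 -0.333] [ 0.462 -0.311] [117. 117. 108.]
scene 0.046 28 [ 0.438 -0.333] [ 0.462 -0.311] [117. 11
[... 206 characters left out ...]
0.078 8 [ 0.439 -0.333] [ 0.456 -0.316] [85. 86. 83.]
scene 0.086 23 [ 0.436 -0.333] [ 0.461 -0.313] [60. 60. 58.]
scene 0.094 25 [ 0.432 -0.332] [ 0.463 -0.315] [56. 56. 54.]
scene 0.102 25 [ 0.43  -0.335] [ 0.463 -0.313] [56. 56. 55.]
scene 0.11 20 [ 0.431 -0.324] [ 0.459 -0.314] [56. 56. 53.]
scene 0.118 18 [ 0.421 -0.335] [ 0.472 -0.313] [33. 34. 34.]
scene 0.126 54 [ 0.405 -0.336] [ 0.48  -0.311] [31. 32. 31.]
scene 0.134 40 [ 0.403 -0.332] [ 0.488 -0.31 ] [29. 30. 30.]
scene 0.142 65 [ 0.399 -0.34 ] [ 0.495 -0.308] [31. 32. 32.]
[ 0.44685524 -0.32556998  0.03866214]
[-8.44339594e-01  3.20702797e-01  1.77593029e+00 -4.15591167e-05
  1.04503308e+00 -9.51398457e-01] -0.0007379595412790464
```

>>> apply_moves(
  moves=[
    {"jaw":0,"offset":[0,0,-15],"rot":[0,0,0]},
    {"jaw":0,"offset":[0,0,-15],"rot":[0,0,0]},
    {"jaw":0,"offset":[0,0,-15],"rot":[0,0,0]},
    {"jaw":0,"offset":[0,0,0],"rot":[0,0,0]},
    {"jaw":0,"offset":[0,0,0],"rot":[0,0,0]},
  ],
)

```text
time_s: 14.25
eef_pos: [0.4468, -0.3255, 0.0837]
eef_rot: [0.0, 0.668, 0.744, -0.0]
wrist_force: [-0.1, -0.6, -0.3]
opening: 0.001
grasp_force: 0.0
```

```bash
python3 - <<'E'
from h import *
print(ctrl.pinch_z,tool()[:3,3],ctrl.get_obs()["wrist_force"])
for cam in ("side","scene"):
    s=shot(cam); W=cloud(s); Q=W.reshape(-1,3); 
    k=np.hypot(Q[:,0]-.447,Q[:,1]+.324)<.05; Q=Q[k]; c=s[0].reshape(-1,3)[k]
    for z in np.arange(.062,.15,.008):
        m=(Q[:,2]>z)&(Q[:,2]<z+.008)
        if m.sum(): print(cam,round(z,3),m.sum(),np.round(Q[m].min(0)[:2],3),np.round(Q[m].max(0)[:2],3),np.round(c[m].mean(0)))
    if cam=="side": im=s[0][60:210,250:450]
s=shot("wrist")
save(np.hstack([cv2.resize(s[0],(400,300)),cv2.resize(im,(400,300),interpolation=cv2.INTER_CUBIC)]),"w7")
E
```

```text
0.0187 [ 0.44680083 -0.32546146  0.08368676] [-0.0806673  -0.5787599  -0.31012669]
side 0.062 37 [ 0.435 -0.338] [ 0.459 -0.308] [155. 165. 167.]
side 0.07 27 [ 0.436 -0.332] [ 0.46  -0.309] [175. 190. 201.]
side 0.126 14 [ 0.435 -0.322] [ 0.458 -0.313] [76. 77. 76.]
side 0.134 31 [ 0.435 -0.324] [ 0.459 -0.31 ] [59. 60. 57.]
side 0.142 24 [ 0.434 -0.323] [ 0.459 -0.313] [62. 62. 59.]
scene 0.062 44 [ 0.434 -0.337] [ 0.462 -0.31 ] [140. 145. 143.]
scene 0.07 31 [ 0.436 -0.335] [ 0.461 -0.311] [163. 175. 180.]
scene 0.118 5 [ 0.442 -0.333] [ 0.453 -0.317] [87. 88. 85.]
scene 0.126 12 [ 0.439 -0.33 ] [ 0.458 -0.315] [72. 72. 68.]
scene 0.134 24 [ 0.439 -0.328] [ 0.462 -0.314] [54. 53. 50.]
scene 0.142 27 [ 0.433 -0.333] [ 0.462 -0.314] [49. 49. 47.]
```

View pics/w7.png

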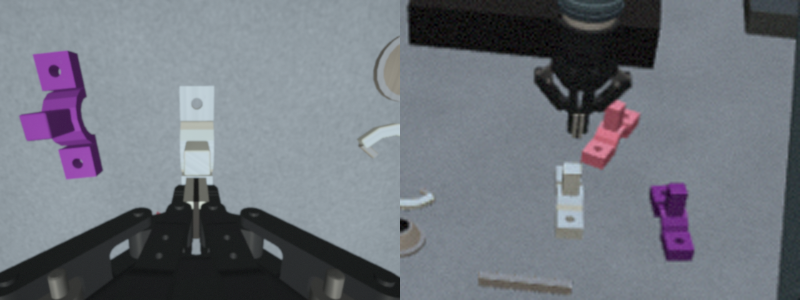

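The fixed cameras both show the shut fingertips about 36 mm above the reported TCP (tip z≈0.12, TCP z=0.084). So the fingers closed just above the lug (right tile, fingertips (578,130), lug (572,175)) and the cap hasn't moved. I'll open and go lower, watching the force.

>>> apply_moves(
  moves=[
    {"jaw":0.6,"offset":[2,0,0],"rot":[0,0,0]},
    {"jaw":0.6,"offset":[0,0,0],"rot":[0,0,0]},
    {"jaw":0.6,"offset":[0,0,20],"rot":[0,0,0]},
    {"jaw":0.6,"offset":[0,0,20],"rot":[0,0,0]},
    {"jaw":0.6,"offset":[0,0,10],"rot":[0,0,0]},
  ],
)

```text
time_s: 15.02
eef_pos: [0.4462, -0.323, 0.0325]
eef_rot: [-0.001, 0.668, 0.744, 0.0]
wrist_force: [0.4, 0.3, 0.9]
opening: 0.598
grasp_force: 0.0
```

>>> apply_moves(
  moves=[
    {"jaw":0.6,"offset":[0,0,6],"rot":[0,0,0]},
    {"jaw":0.6,"offset":[0,0,6],"rot":[0,0,0]},
    {"jaw":0.6,"offset":[0,0,6],"rot":[0,0,0]},
    {"jaw":0.6,"offset":[0,0,4],"rot":[0,0,0]},
    {"jaw":0.6,"offset":[0,0,0],"rot":[0,0,0]},
  ],
)

```text
time_s: 15.65
eef_pos: [0.4466, -0.3235, 0.0115]
eef_rot: [-0.0, 0.668, 0.744, 0.0]
wrist_force: [-0.2, 0.5, -0.1]
opening: 0.602
grasp_force: 0.0
```

```bash
python3 - <<'E'
from h import *
print(tool()[:3,3],ctrl.get_obs()["wrist_force"])
for cam in ("side","scene"):
    s=shot(cam); W=cloud(s); Q=W.reshape(-1,3); 
    k=(abs(Q[:,0]-.447)<.06)&(abs(Q[:,1]+.324)<.025); Q=Q[k]; c=s[0].reshape(-1,3)[k]
    for z in np.arange(.03,.11,.008):
        m=(Q[:,2]>z)&(Q[:,2]<z+.008)
        if m.sum(): print(cam,round(z,3),m.sum(),np.histogram(Q[m][:,0],np.arange(.387,.51,.012))[0])
E
```

```text
[ 0.44656059 -0.32346899  0.01146103] [-0.20392658  0.45444532 -0.05086841]
side 0.03 43 [ 0  0  0 10 13 10 10  0  0  0]
side 0.038 20 [ 0  0  0  0 11  9  0  0  0  0]
side 0.046 27 [ 0  0  1  0 10 13  2  1  0  0]
side 0.054 33 [ 0  0  7  1 11  7  3  4  0  0]
side 0.062 63 [ 0  2  8  0 17 22  2 10  2  0]
side 0.07 48 [ 0  2  8  0 13 12  0 11  2  0]
side 0.078 36 [ 0  5 16  0  0  0  0  9  6  0]
side 0.086 21 [ 0  1 11  0  0  0  0  8  1  0]
side 0.094 37 [ 2  7  7  0  0  0  0 11  8  2]
side 0.102 86 [11 22 13  0  0  0  0 12 21  7]
scene 0.03 40 [ 0  0  0  4  8 12 16  0  0  0]
scene 0.038 23 [ 0  0  0  1  6 14  2  0  0  0]
scene 0.046 18 [0 0 0 0 6 8 4 0 0 0]
scene 0.054 37 [ 0  0 15  1  4 11  1  5  0  0]
scene 0.062 74 [ 0  1 14  4 13 16  3 12 11  0]
scene 0.07 61 [ 0  0 16  0 13 13  0  9 10  0]
scene 0.078 44 [ 0  0 20  4  0  0  1 11  8  0]
scene 0.086 28 [ 0  0 15  3  0  0  0  7  3  0]
scene 0.094 32 [ 0  2 20  0  0  0  0  7  3  0]
scene 0.102 56 [ 6  6 12  1  0  0  1  7  8 15]
```

The fingers now straddle the lug with tips at z≈0.052. Closing.

>>> apply_moves(
  moves=[
    {"jaw":0.3,"offset":[0,0,0],"rot":[0,0,0]},
    {"jaw":0,"offset":[0,0,0],"rot":[0,0,0]},
    {"jaw":0,"offset":[0,0,0],"rot":[0,0,0]},
    {"jaw":0,"offset":[0,0,0],"rot":[0,0,0]},
    {"jaw":0,"offset":[0,0,0],"rot":[0,0,0]},
  ],
)

```text
time_s: 16.38
eef_pos: [0.4471, -0.3239, 0.0122]
eef_rot: [0.001, 0.668, 0.744, 0.0]
wrist_force: [1.8, 0.5, 4.9]
opening: 0.266
grasp_force: 59.8
```

>>> apply_moves(
  moves=[
    {"jaw":0,"offset":[0,0,-10],"rot":[0,0,0]},
    {"jaw":0,"offset":[0,0,-25],"rot":[0,0,0]},
    {"jaw":0,"offset":[0,0,-40],"rot":[0,0,0]},
    {"jaw":0,"offset":[0,0,-40],"rot":[0,0,0]},
    {"jaw":0,"offset":[0,0,-20],"rot":[0,0,0]},
  ],
)

```text
time_s: 17.0
eef_pos: [0.4468, -0.324, 0.1489]
eef_rot: [0.001, 0.668, 0.744, -0.0]
wrist_force: [1.0, 0.1, -3.9]
opening: 0.266
grasp_force: 59.3
```

```bash
python3 - <<'E'
from h import *
plan(.4991,.0362,.145,-4.5,10)
E
```

```text
t 17.0 tcp [ 0.4468 -0.324   0.1489] q [-0.84  0.17  1.71 -0.    1.26 -0.95] F [ 1.   0.1 -3.9] open 0.266 gf 59.3
rot/row [0.01 0.01 1.06] total [ 0.1  0.1 10.6]
[35.3, 9.0, 0.3]
[35.4, 8.4, 0.3]
[35.6, 7.7, 0.4]
[35.7, 7.1, 0.4]
[35.8, 6.4, 0.4]
[35.9, 5.7, 0.4]
[36.0, 5.1, 0.4]
[36.1, 4.4, 0.4]
[36.2, 3.7, 0.4]
[36.3, 3.1, 0.4]
```

>>> apply_moves(
  moves=[
    {"jaw":0,"offset":[35.3,9,0],"rot":[0,0,1.06]},
    {"jaw":0,"offset":[35.4,8.4,0],"rot":[0,0,1.06]},
    {"jaw":0,"offset":[35.6,7.7,0],"rot":[0,0,1.06]},
    {"jaw":0,"offset":[35.7,7.1,0],"rot":[0,0,1.06]},
    {"jaw":0,"offset":[35.8,6.4,0],"rot":[0,0,1.06]},
  ],
)

```text
time_s: 17.62
eef_pos: [0.4718, -0.142, 0.1462]
eef_rot: [-0.001, 0.702, 0.712, -0.0]
wrist_force: [-0.1, -0.1, -3.7]
opening: 0.26
grasp_force: 59.2
```

>>> apply_moves(
  moves=[
    {"jaw":0,"offset":[35.9,5.7,0],"rot":[0,0,1.06]},
    {"jaw":0,"offset":[36,5.1,0],"rot":[0,0,1.06]},
    {"jaw":0,"offset":[36.1,4.4,0],"rot":[0,0,1.06]},
    {"jaw":0,"offset":[36.2,3.7,0],"rot":[0,0,1.06]},
    {"jaw":0,"offset":[36.3,3.1,0],"rot":[0,0,1.06]},
  ],
)

```text
time_s: 18.25
eef_pos: [0.4979, 0.0377, 0.1463]
eef_rot: [-0.001, 0.734, 0.679, -0.001]
wrist_force: [0.4, 0.1, -2.5]
opening: 0.265
grasp_force: 59.2
```

>>> apply_moves(
  moves=[
    {"jaw":0,"offset":[0,0,0],"rot":[0,0,0]},
    {"jaw":0,"offset":[0,0,0],"rot":[0,0,0]},
    {"jaw":0,"offset":[0,0,0],"rot":[0,0,0]},
    {"jaw":0,"offset":[0,0,0],"rot":[0,0,0]},
    {"jaw":0,"offset":[0,0,0],"rot":[0,0,0]},
  ],
)

```text
time_s: 18.88
eef_pos: [0.4988, 0.036, 0.1467]
eef_rot: [0.0, 0.734, 0.679, -0.0]
wrist_force: [0.1, -0.3, -3.1]
opening: 0.264
grasp_force: 59.2
```

```bash
cat > capfit.py <<'E'
from h import *
T=tool(); s=shot("wrist"); W=cloud(s); np.savez("w8.npz",W=W,im=s[0],T=T); save(s[0],"wrist8")
I=np.linalg.inv(T); B=W.reshape(-1,3)@I[:3,:3].T+I[:3,3]; B=B[(np.abs(B[:,1])<.03)&(B[:,0]>-.08)&(B[:,0]<.085)]
# ear top face: bench-time tool z = .012-.020=-.008
E=B[(B[:,0]>.033)&(B[:,2]>-.02)&(B[:,2]<.004)&(np.abs(B[:,1])<.014)]
A=np.c_[E[:,:2],np.ones(len(E))]; p=np.linalg.lstsq(A,E[:,2],rcond=None)[0]; print("ear plane slope x,y, z0",p,len(E))
E=B[(B[:,0]>.033)&(B[:,2]>-.02)&(B[:,2]<.004)]
print("ear rect tool",cv2.minAreaRect((E[:,:2]*1000).astype(np.float32)),"x max",np.percentile(E[:,0],99.5))
Q=W.reshape(-1,3); Q=Q[(np.abs(Q[:,0]-.5)<.07)&(np.abs(Q[:,1]-.0375)<.11)]
D=Q[(Q[:,2]>.058)&(Q[:,2]<.078)]; print("dowel",len(D),D.mean(0) if len(D) else 0)
plan(.4991,.0362,.145,-4.5,1)
E
python3 capfit.py
```

```text
ear plane slope x,y, z0 [-0.00725297 -0.00415518 -0.00732691] 3008
ear rect tool ((50.31938171386719, -0.1431884765625), (36.07374572753906, 34.58257293701172), 89.92571258544922) x max 0.06757770912001965
dowel 77 [0.49785715 0.07829745 0.0711471 ]
t 18.93 tcp [0.4988 0.0361 0.1467] q [-0.17  0.06  1.84 -0.    1.24 -0.09] F [ 0.8 -1.  -3.1] open 0.266 gf 59.2
rot/row [ 0.    0.   -0.01] total [ 0.  0. -0.]
[0.1, 0.3, 1.7]
```

The cap is centred in the tool within about 0.3 mm and level, so flush should be at TCP z≈0.0627. Descending.

>>> apply_moves(
  moves=[
    {"jaw":0,"offset":[0,0.3,10],"rot":[0,0,0]},
    {"jaw":0,"offset":[0,0,18],"rot":[0,0,0]},
    {"jaw":0,"offset":[0,0,14],"rot":[0,0,0]},
    {"jaw":0,"offset":[0,0,8],"rot":[0,0,0]},
    {"jaw":0,"offset":[0,0,4],"rot":[0,0,0]},
  ],
)

```text
time_s: 19.55
eef_pos: [0.4989, 0.0366, 0.0921]
eef_rot: [-0.0, 0.734, 0.679, -0.0]
wrist_force: [-0.2, -0.1, -2.7]
opening: 0.269
grasp_force: 59.2
```

>>> apply_moves(
  moves=[
    {"jaw":0,"offset":[0,0,3],"rot":[0,0,0]},
    {"jaw":0,"offset":[0,0,3],"rot":[0,0,0]},
    {"jaw":0,"offset":[0,0,3],"rot":[0,0,0]},
    {"jaw":0,"offset":[0,0,3],"rot":[0,0,0]},
    {"jaw":0,"offset":[0,0,0],"rot":[0,0,0]},
  ],
)

```text
time_s: 20.18
eef_pos: [0.4989, 0.0366, 0.0805]
eef_rot: [-0.0, 0.734, 0.679, -0.0]
wrist_force: [-0.5, 0.0, -2.0]
opening: 0.264
grasp_force: 59.2
```

>>> apply_moves(
  moves=[
    {"jaw":0,"offset":[0,-0.1,3],"rot":[0,0,0]},
    {"jaw":0,"offset":[0,0,3],"rot":[0,0,0]},
    {"jaw":0,"offset":[0,0,3],"rot":[0,0,0]},
    {"jaw":0,"offset":[0,0,3],"rot":[0,0,0]},
    {"jaw":0,"offset":[0,0,2],"rot":[0,0,0]},
  ],
)

```text
time_s: 20.8
eef_pos: [0.4989, 0.0366, 0.0664]
eef_rot: [-0.0, 0.734, 0.679, -0.0]
wrist_force: [0.4, 0.1, -3.2]
opening: 0.264
grasp_force: 59.2
```

>>> apply_moves(
  moves=[
    {"jaw":0,"offset":[0,0,1],"rot":[0,0,0]},
    {"jaw":0,"offset":[0,0,1],"rot":[0,0,0]},
    {"jaw":0,"offset":[0,0,1],"rot":[0,0,0]},
    {"jaw":0,"offset":[0,0,0],"rot":[0,0,0]},
    {"jaw":0,"offset":[0,0,0],"rot":[0,0,0]},
  ],
)

```text
time_s: 21.42
eef_pos: [0.499, 0.0366, 0.0637]
eef_rot: [0.0, 0.734, 0.679, 0.0]
wrist_force: [-0.2, 0.9, -2.4]
opening: 0.266
grasp_force: 59.2
```

Not in contact yet (about 1 mm left). I'll press on in small steps.

>>> apply_moves(
  moves=[
    {"jaw":0,"offset":[0,0,0.6],"rot":[0,0,0]},
    {"jaw":0,"offset":[0,0,0.6],"rot":[0,0,0]},
    {"jaw":0,"offset":[0,0,0.6],"rot":[0,0,0]},
    {"jaw":0,"offset":[0,0,0],"rot":[0,0,0]},
    {"jaw":0,"offset":[0,0,0],"rot":[0,0,0]},
  ],
)

```text
time_s: 22.05
eef_pos: [0.4991, 0.0365, 0.0622]
eef_rot: [0.0, 0.734, 0.679, 0.0]
wrist_force: [-1.0, 0.1, 1.6]
opening: 0.265
grasp_force: 59.7
```

>>> apply_moves(
  moves=[
    {"jaw":0,"offset":[0,0,0.5],"rot":[0,0,0]},
    {"jaw":0,"offset":[0,0,0],"rot":[0,0,0]},
    {"jaw":0,"offset":[0,0,0],"rot":[0,0,0]},
    {"jaw":0,"offset":[0,0,0],"rot":[0,0,0]},
    {"jaw":0,"offset":[0,0,0],"rot":[0,0,0]},
  ],
)

```text
time_s: 22.68
eef_pos: [0.4992, 0.0365, 0.0621]
eef_rot: [0.0, 0.734, 0.679, 0.0]
wrist_force: [-2.6, 0.5, 6.7]
opening: 0.262
grasp_force: 60.4
```

>>> apply_moves(
  moves=[
    {"jaw":0,"offset":[0,0,0.4],"rot":[0,0,0]},
    {"jaw":0,"offset":[0,0,0.3],"rot":[0,0,0]},
    {"jaw":0,"offset":[0,0,0],"rot":[0,0,0]},
    {"jaw":0,"offset":[0,0,0],"rot":[0,0,0]},
    {"jaw":0,"offset":[0,0,0],"rot":[0,0,0]},
  ],
)

```text
time_s: 23.3
eef_pos: [0.4993, 0.0365, 0.0621]
eef_rot: [0.0, 0.734, 0.679, 0.0]
wrist_force: [-5.8, 1.1, 12.0]
opening: 0.264
grasp_force: 61.2
```

```bash
python3 - <<'E'
from h import *
I=None; T=tool(); f=[]
for cam in ("scene","side"):
    s=shot(cam); W=cloud(s); Q=W.reshape(-1,3); f.append(ctrl.get_obs()["wrist_force"][2])
    y=np.radians(-4.5); X=np.array([np.cos(y),np.sin(y)]); Y=np.array([-X[1],X[0]]); c=np.array([.4995,.0365])
    L=np.c_[(Q[:,:2]-c)@X,(Q[:,:2]-c)@Y,Q[:,2]]
    E=L[(np.abs(L[:,0])<.016)&(np.abs(L[:,1])>.036)&(np.abs(L[:,1])<.066)&(L[:,2]>.04)&(L[:,2]<.1)]
    for sgn in (1,-1):
        g=E[E[:,1]*sgn>0]; print(cam,sgn,len(g),"ear top z",np.round(np.percentile(g[:,2],[10,50,75,95]),4) if len(g) else 0)
    if cam=="scene": save(np.hstack([cv2.resize(s[0][160:300,250:420],(400,330),interpolation=cv2.INTER_CUBIC)]),"end_scene"); a=s[0]
    else: save(np.hstack([cv2.resize(a[160:300,250:420],(400,330),interpolation=cv2.INTER_CUBIC),cv2.resize(s[0][180:320,210:380],(400,330),interpolation=cv2.INTER_CUBIC)]),"end")
s=shot("wrist"); W=cloud(s); B=np.linalg.inv(T); B=W.reshape(-1,3); 
L=np.c_[(B[:,:2]-c)@X,(B[:,:2]-c)@Y,B[:,2]]; E=L[(np.abs(L[:,0])<.014)&(L[:,1]>.038)&(L[:,1]<.065)&(L[:,2]>.06)&(L[:,2]<.08)]
print("wrist ear z",E[:,2].mean(),len(E),f,T[:3,3])
E
```

```text
scene 1 142 ear top z [0.0651 0.0694 0.071  0.0724]
scene -1 122 ear top z [0.067  0.0696 0.0712 0.0729]
side 1 173 ear top z [0.0672 0.0698 0.071  0.0727]
side -1 18 ear top z [0.0683 0.0701 0.071  0.0722]
wrist ear z 0.0698057025484045 2470 [np.float64(11.938675407256076), np.float64(12.331780361601933)] [0.49928153 0.03652241 0.06206519]
```

View pics/end.png

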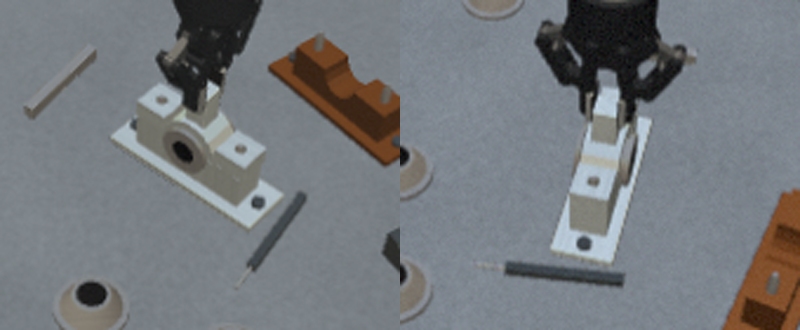

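The view shows the cap flush on both dowels: ear tops at 70 mm on both sides, dowel tips in the holes (162,100) and (241,148), and the bush flange in place at (183,150). The push is steady at about 12 N, plus the cap's 3 N weight. Bystanders near the housing are untouched. Handing in.

```bash
python3 -c "
from bench import ctrl
print(ctrl.hand_in())"
```

```text
the job is handed in; nothing more can be done
None
```

I handed the job in: the bush is in the bore, and the cap is flush on both dowels, still gripped and pressed down with about 15 N. The hand-in returned no verdict, so I can't confirm it passed.

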